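# Angle the brass tube past the stake into the stock bay

### The job

Put the long brass tube away in the low wooden three-sided bay, by pushing only: nudge its plain end in behind the steel stake first, slide the tube on past the stake, then push the red end in, so that it finishes lying flush along the bay's back wall. Keep the tube flat on the bench the whole time (never pick it up or tip it) and leave the other loose things where they are.

Things in the scene. Friction and masses are not known exactly. Their poses are not given: they have to be found in the camera images.
- bay: Fixed low bay of pale wood on the bench, open towards the robot and open above, no floor (the bench top is its floor). Origin: middle of the open mouth, at bench level. x points into the bay, y along it. Inside: 310 mm long (y from -155 to +155 mm), 65 mm deep (back wall's inner face at x = 65 mm). Walls 16 mm thick, 32 mm high; the two end walls run from x = 0 to the back wall
- stake: Fixed upright round steel stake, 22 mm in diameter, 50 mm high, standing 20 to 30 mm in front of the bay's mouth line, off centre towards -y of the bay; its dark foot ring is flush with the bench. Origin: its centre at bench level; axes as the bay's
- tube_mid (a point): Centre of the loose straight brass tube: square-cornered, 240 mm long, 25 mm wide, 20 mm high, ends closed with flush black plugs, about 0.3 kg, lying flat on the bench (centre 10 mm up) in front of the bay. x points along the tube to its plain end, z up. It slides and turns on the bench when pushed, with a few newtons, and does not tip when pushed below 15 mm height. It is longer than the gap between the stake and the bay's +y end wall, so it cannot go straight in
- plain_end (a point): Middle of the end face of the tube's plain brass end (the end that starts nearer the stake)
- red_end (a point): Middle of the end face of the tube's other end, whose last 35 mm are red
- jar: Bystander: amber glass jar with black cap, 44 mm in diameter, 50 mm high, standing; origin under its centre
- hammer: Bystander: hammer 220 mm long, lying behind the bay's back wall, along it; origin below its middle, x along it
- graver: Bystander: graver 150 mm long with pale wooden handle, lying beyond the bay's +y end wall; origin below its middle, x along it
- flux: Bystander: green bottle with white cap, 56 mm in diameter, 120 mm high, standing far to the left; origin under its centre
- clamp: Bystander: wooden ring clamp, 120 x 24 x 26 mm, lying near the robot; origin under its centre, x along it
- punch: Bystander: steel punch, 28 mm in diameter at the foot, 60 mm high, standing in front of the bay on its -y side; origin under its centre
- block: Bystander: steel bench block, 65 x 65 x 22 mm, to the left; origin under its centre
Not all that is in view belongs to the job. Of the things that look like the part that bears tube_mid, take the one that is nearest to the robot's base at the start.

How it is judged (in metres and radians):
On the way:
1. the plain end has gone in behind the stake, past it (x of plain_end in the frame of stake above 0.02 m and y of plain_end in the frame of stake below 0 m and x of red_end in the frame of bay below 0.03 m), for 0.1 s.
At the end, for the whole second after the job is handed in: The tube lies flat on the bench inside the bay, plain end on the stake's side, both ends within 9 mm of touching the back wall (x of each of plain_end, red_end in the frame of bay above 0.0435 m and y of tube_mid in the frame of bay between -0.045 and 0.045 m and y of plain_end in the frame of bay below 0 m and height (world z) of tube_mid below 0.014 m and angle between tube_mid's own z axis and vertical below 0.1 rad).
It fails at once if the tube is lifted or carried (more than 12 mm off the bench) or tipped (height (world z) of tube_mid above 0.022 m or height (world z) of any of plain_end, red_end above 0.03 m or angle between tube_mid's own z axis and vertical above 0.3 rad).
It fails at once if a bystander is moved by more than 20 mm (distance of any of jar, hammer, graver, flux, clamp, punch, block from where it was at the start of the episode above 0.02 m).
It also fails if it takes over 64 s, if anything falls off the work surface, if the arm or the gripper's body presses on something with over 40 N, if the wrist force passes 120 N, or if a joint passes its speed limit or range.

### The arm

A 6-joint arm with a two-finger parallel gripper is mounted at the origin on the work surface. World frame = base frame: x ahead of the robot, y to its left, z up, the work surface at z = 0. Lengths are in mm, angles in rad, forces in N, time in s.
With the tool pointing down it reaches from about 350 to 875 mm from the base axis. Payload 4.2 kg.
Tool frame: the origin (TCP) lies at the very end of the fingers, on their centre line; the grasp point (between the pads) lies 19 mm behind it; z points along the fingers, y is the line along which they close (so a half turn about z gives the same grasp; the last joint's range is limited). The gripper opens to 85 mm and grips with 20 to 120 N. Pads are 22 mm wide; open, the fingers measure 114 mm over their backs; the gripper's body (76 mm by 85 mm) begins 54 mm behind the grasp point. The pads swing forward as they close: fully open they stand 13 mm farther back than shut.
Start: joints at [1.503, 0.385, 0.008, 0, -1.194, -0.259], TCP at [200.601, 591.911, 231.312] pointing down, gripper open.
Joint ranges: [-3.14, 3.14], [-1.21, 2.06], [-1.07, 1.41], [-3.16, 2.05], [-2.99, -0.16], [-3.1, 3.1]. Speed limits (rad/s): [2.79, 2.79, 3.14, 3.14, 3.14, 3.14].

### API

Orientations are given as a unit quaternion [x, y, z, w].
In Python, from bench import read_state, get_image, camera_model, job_done gives the robot as it stands.
- The arm moves only by the shell command python3 -m handwheel 'ROWS'. ROWS is JSON, a list of rows, each a list of 7 numbers: the shift along the tool's x, y, z in m, then the turn, a rotation vector about the tool's x, y, z in rad, then the gripper's target within -1 to 1 (fully open at 1, half-way at 0, shut at -1). In form: [[dx, dy, dz, wx, wy, wz, jaw], ...]. A call has 1 to 10 rows; each row is the pose to reach, as a shift and turn from the pose commanded when the call began, along the tool's axes at that moment; what a row does not reach only later rows make up. A row lasts 1/8 s, in which the tool goes at most 62.5 mm and 10.7 degrees, less where a joint would pass 70% of its speed; a pose out of reach is approached as far as the arm can. A call with a gripper value outside its range is refused whole. The fingers move at their own pace and stop on an object; the grip force is fixed at half the most. Time passes only in rows, so rows that repeat a pose let the fingers close. It gives the time, the measured TCP pose, the force, the opening and the grip force at its end, in the units of the state.
- read_state(): the state, without advancing time (a new reading comes with each control period).
- get_image(name): name is "scene" or "top" or "wrist"; returns (picture, depth): 480x640x3 uint8, blue, green, red; 480x640 float32, mm along the optical axis (not along the pixel's ray), 0 where there is no reading.
- camera_model(name): a dict with "K" (3x3 intrinsics, pixels), "dist" ([k1, k2, p1, p2, k3] as OpenCV has them; the pictures are not rectified), "rvec" (rotation vector, rad) and "tvec" (3), from world to camera coordinates, as OpenCV has them; the wrist camera has in their place "hand_eye" (4x4, takes a point from camera to tool coordinates, whose origin is the TCP and whose axes are the flange's). Camera axes: x right, y down, z forward; pixel columns grow to the right and rows downward; lengths in mm; the calibration is good to about 2 mm. A picture is of the moment at which its call begins: read the wrist's pose just before it. camera_model takes no time and is no camera call.
- job_done(): hands the job in; it is judged then, once.
The state is a dict: "clock": time; "joints": joint angles; "joint_vel": joint speeds; "joint_efforts": joint torques, N m; "position": TCP position; "ee_rot": TCP orientation; "contact_force": force on the tool from outside, world axes, zero at the start; "wrist_torque": the same for the moment, N m; "gripper_width": finger opening in mm; "grasp_force": force on a finger pad.
Only numpy, scipy, OpenCV 4.12 (cv2) and the standard library are available. Lean on these libraries where they do the work, as an engineer would, in place of code of your own. Each camera call takes 0.05 s, during which the arm holds its last target. There are 200 camera calls.

## Working session

There is one attempt and no reset: what is moved stays moved. The work goes in short steps, Python scripts to look and compute and a shell command to move; the robot and the scene stay as the last step left them, time stands still between calls to the robot, and variables do not carry over. Pictures are saved under pics/ and viewed, at most 12 in all, crops included, and the job is handed in when it is done.

```bash
mkdir -p pics; python3 - <<'E'
from bench import *
import cv2
for n in("scene","top"):
    p,d=get_image(n); cv2.imwrite(f"pics/{n}0.png",p)
    m=camera_model(n); print(n,m)
print(read_state())
E
```

```text
scene {'K': array([[581.91905124,   0.        , 331.82542541],
       [  0.        , 581.91905124, 245.43369875],
       [  0.        ,   0.        ,   1.        ]]), 'dist': array([0.03787344, 0.        , 0.        , 0.        , 0.        ]), 'rvec': array([ 1.75878532,  1.72317508, -0.74194838]), 'tvec': array([-146.59517125, -342.08768791, 1792.9997626 ])}
top {'K': array([[510.57959646,   0.        , 319.74565108],
       [  0.        , 510.57959646, 240.04631817],
       [  0.        ,   0.        ,   1.        ]]), 'dist': array([0.02321796, 0.        , 0.        , 0.        , 0.        ]), 'rvec': array([ 2.14975518, -2.17346819,  0.12081641]), 'tvec': array([ 123.84942477,  531.12788879, 1195.38963307])}
{'clock': 0.1, 'joints': array([ 1.50261915e+00,  3.85469838e-01,  6.73923548e-03, -4.08937741e-04,
       -1.19401547e+00, -2.58592049e-01]), 'joint_vel': array([-0.00017883, -0.0016167 ,  0.00385149,  0.00258194,  0.00107034,
        0.00050775]), 'joint_efforts': array([ 9.06387959e-04, -3.93317056e+01,  1.88929081e+01,  4.19794276e+00,
       -2.59431559e-03,  6.66743077e-06]), 'position': array([200.44274572, 591.42269033, 230.33167762]), 'ee_rot': array([ 9.86669643e-01, -1.62732999e-01, -9.65171909e-05,  9.88523349e-04]), 'contact_force': array([-0.16250383,  0.09496493,  0.00150969]), 'wrist_torque': array([0.02568812, 0.01803545, 0.00764932]), 'grasp_force': 0.0, 'gripper_width': 85.05678834795607}
```

View pics/top0.png

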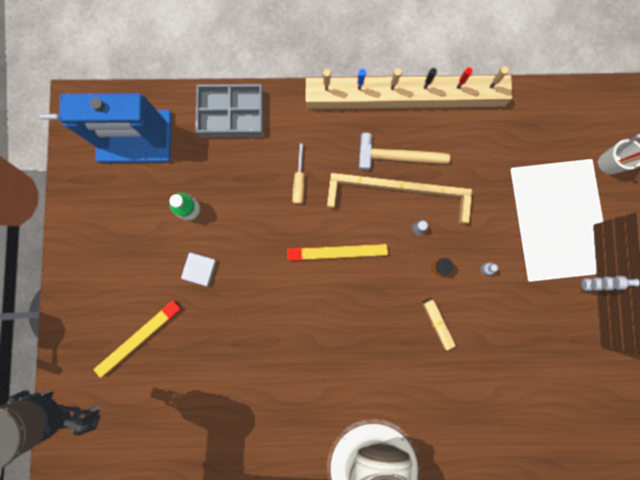

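View pics/scene0.png

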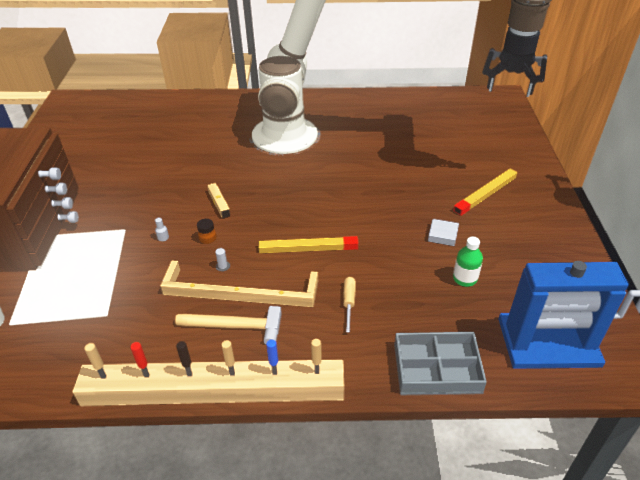

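The top view shows the central tube from (288,254, red) to (387,250, plain), the bay corners at (331,176) and (470,190), the stake at (421,228), the jar at (443,267), the punch at (490,269) and the clamp at (439,325). Next I measure them.

```bash
cat > h.py <<'E'
from bench import *
import numpy as np, cv2
from scipy.spatial.transform import Rotation as R
def cam(n):
    m=camera_model(n)
    if n=="wrist":
        s=read_state(); T=np.eye(4);T[:3,:3]=R.from_quat(s["ee_rot"]).as_matrix();T[:3,3]=s["position"]
        C=T@np.array(m["hand_eye"])
    else:
        Rm=cv2.Rodrigues(m["rvec"])[0]; C=np.eye(4);C[:3,:3]=Rm.T;C[:3,3]=-Rm.T@m["tvec"]
    return m,C
def rays(m,C,uv):
    p=cv2.undistortPoints(np.array(uv,float).reshape(-1,1,2),m["K"],m["dist"])[:,0]
    return np.c_[p,np.ones(len(p))]@C[:3,:3].T
def plane(m,C,uv,z):
    r=rays(m,C,uv); return C[:3,3]+r*((z-C[2,3])/r[:,2])[:,None]
def cloud(n):
    m,C=cam(n); p,d=get_image(n)
    v,u=np.mgrid[:480,:640]; r=rays(m,C,np.c_[u.ravel(),v.ravel()])
    X=(C[:3,3]+r*d.reshape(-1,1)).reshape(480,640,3); X[d==0]=np.nan
    return m,C,p,X
def tube(m,C,p,zt=20,roi=None):
    hsv=cv2.cvtColor(p,cv2.COLOR_BGR2HSV)
    y=cv2.inRange(hsv,(20,150,100),(35,255,255)); r=cv2.inRange(hsv,(0,190,90),(6,255,255))|cv2.inRange(hsv,(174,190,90),(180,255,255))
    k=y|r
    if roi is not None:
        q=np.zeros_like(k);a,b,c,e=roi;q[b:e,a:c]=k[b:e,a:c];k=q
    k=cv2.morphologyEx(k,cv2.MORPH_CLOSE,np.ones((5,5)))
    n,l,s,_=cv2.connectedComponentsWithStats(k); i=1+np.argmax(s[1:,4])
    mk=l==i
    vu=np.argwhere(mk)[:,::-1]; X=plane(m,C,vu,zt)[:,:2]
    (c,wh,a)=cv2.minAreaRect(X.astype(np.float32))
    rm=(r>0)&mk; rc=plane(m,C,np.argwhere(rm)[:,::-1],zt)[:,:2].mean(0)
    B=cv2.boxPoints((c,wh,a)); L=max(wh)
    d=[B[1]-B[0],B[2]-B[1]]; d=max(d,key=np.linalg.norm); d/=np.linalg.norm(d)
    if np.dot(rc-c,d)>0: d=-d
    c=np.array(c); return c,d,sorted(wh),c+120*d,c-120*d
E
python3 - <<'E'
from h import *
np.set_printoptions(precision=1,suppress=True)
m,C,p,X=cloud("top")
print("cam",C[:3,3])
print("bench z",np.nanmedian(X[290:320,250:400,2]))
for nm,roi in(("mid",(270,230,400,275)),("left",(80,290,190,390))):
    print(nm,tube(m,C,p,20,roi))
def blob(nm,a,b,c,e,lo,hi):
    S=X[b:e,a:c].reshape(-1,3); k=(S[:,2]>lo)&(S[:,2]<hi); S=S[k]
    print(nm,len(S),"med z",np.median(S[:,2]),"min",S.min(0),"max",S.max(0),cv2.minAreaRect(S[:,:2].astype(np.float32))); return S
blob("tube",270,235,400,270,12,30)
S=blob("bay",322,168,480,230,24,40)
blob("stake",408,215,435,240,35,70)
blob("jar",428,252,460,282,30,70); blob("punch",478,258,503,282,25,80); blob("clamp",418,292,460,355,15,40)
blob("hammer",350,125,455,168,10,60)
blob("graver",285,135,312,210,8,60);blob("block",175,245,222,290,12,40)
for uv,z in(((421,228),50),((331,176),32),((470,190),32)): print(uv,plane(m,C,[uv],z))
m2,C2=cam("scene"); p2,_=get_image("scene")
print("scene tube",tube(m2,C2,p2,20,(250,225,370,262)))
t=cv2.resize(p[160:290,270:510],None,fx=3.2,fy=3.2,interpolation=cv2.INTER_CUBIC); cv2.imwrite("pics/crop1.png",t)
E
```

```text
cam [ 393.   116.  1248.4]
bench z 0.09942064479173496
mid (array([504. ,  76.6]), array([ 0., -1.], dtype=float32), [29.36701774597168, 242.07769775390625], array([507.9, -43.3]), array([500. , 196.6]))
left (array([304.5, 552. ]), array([-0.7,  0.8], dtype=float32), [29.672607421875, 242.0863494873047], array([225.6, 642.4]), array([383.4, 461.5]))
tube 1053 med z 20.04151358158788 min [486.2 -42.2  12.1] max [520.5 197.9  28.7] ((504.1312255859375, 77.66403198242188), (26.101318359375, 240.927734375), 2.4183895587921143)
bay 1388 med z 32.14774659392003 min [ 555.5 -249.4   24.2] max [709.7  99.6  39.6] ((628.216796875, -74.11038208007812), (346.5814514160156, 123.55389404296875), 77.48157501220703)
stake 75 med z 49.37635951292009 min [ 551.6 -134.2   35.8] max [ 574.2 -113.6   54.6] ((562.1585693359375, -123.45870208740234), (19.97456169128418, 21.015718460083008), 41.89497756958008)
jar 243 med z 50.04891808566617 min [ 445.3 -191.6   33.5] max [ 484.9 -152.9   56. ] ((464.8976745605469, -172.3817138671875), (38.549373626708984, 37.87548065185547), 39.94578170776367)
punch 118 
[... 488 characters left out ...]
79092407226562), (93.65496826171875, 223.7870330810547), 3.9970500469207764)
graver 390 med z 22.135566426298965 min [624.9 152.9   8.5] max [778.9 187.6  32. ] ((702.156494140625, 168.67431640625), (33.21953582763672, 153.9986114501953), 86.53942108154297)
block 746 med z 22.11784718266449 min [428.2 372.2  12.1] max [505.6 452.6  29.5] ((466.4055480957031, 412.1485595703125), (66.78888702392578, 64.63871002197266), 73.08953857421875)
(421, 228) [[ 556.2 -121.8   50. ]]
(331, 176) [[688.7  89.   32. ]]
(470, 190) [[ 650.  -246.5   32. ]]
scene tube (array([514.3,  80.4]), array([ 0., -1.], dtype=float32), [47.507354736328125, 240.3021697998047], array([517.8, -39.6]), array([510.8, 200.3]))
```

View pics/crop1.png

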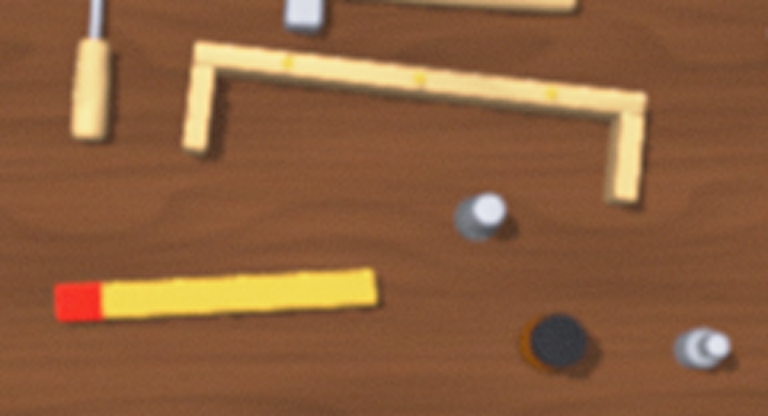

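The crop shows the bay, stake, jar and tube clear of one another. The central tube is about 510 mm from the base against 630 mm for the left one, so it is the one to move. Next I fit the bay frame and plan the first pose.

```bash
python3 - <<'E'
from h import *
np.set_printoptions(precision=1,suppress=True)
m,C,p,X=cloud("top")
hsv=cv2.cvtColor(p,cv2.COLOR_BGR2HSV)
k=cv2.inRange(hsv,(10,40,150),(30,200,255)); q=np.zeros_like(k); q[170:230,322:478]=k[170:230,322:478]
n,l,s,_=cv2.connectedComponentsWithStats(q); i=1+np.argmax(s[1:,4]); M=(l==i)&(X[...,2]>22)
P=plane(m,C,np.argwhere(M)[:,::-1],32)[:,:2]; print(len(P),np.nanmedian(X[M][:,2]))
# signed fit: maximise coverage of U by the points
from scipy.optimize import minimize
def f(t):
    c,s_=np.cos(t[2]),np.sin(t[2]); D=P-t[:2]; x=D@[c,s_]; y=D@[-s_,c]
    bx=lambda x,y,a,b,e,g:np.hypot(np.maximum(0,np.maximum(a-x,x-b)),np.maximum(0,np.maximum(e-y,y-g)))
    d=np.minimum.reduce([bx(x,y,65,81,-171,171),bx(x,y,0,81,155,171),bx(x,y,0,81,-171,-155)])
    return (np.minimum(d,10)**2).mean()+0
r=minimize(f,[589,-69.5,-.115],method="Nelder-Mead",options=dict(initial_simplex=[[589,-69.5,-.115],[599,-69,-.115],[589,-60,-.115],[589,-69,-.08]]))
print("bay",r.x[:2],np.degrees(r.x[2]),r.fun, cv2.minAreaRect(P.astype(np.float32)))
o=r.x[:2];c,s_=np.cos(r.x[2]),np.sin(r.x[2]); W=np.array([[c,s_],[-s_,c]])
for nm,w in(("stake",(562.2,-123.5)),("centre",(504,77)),("plain",(507.9,-43)),("red",(500,197)),("jar",(465,-172))): print(nm,W@(np.array(w)-o))
np.save("bay.npy",r.x)
s=read_state(); print(R.from_quat(s["ee_rot"]).as_matrix(),s["position"])
E
```

```text
1398 32.099856885379836
bay [593.1 -69.5] -7.0632731319424105 0.06945191373324562 ((634.0054931640625, -75.09715270996094), (342.9866638183594, 83.42909240722656), 82.51911926269531)
stake [-24.  -57.4]
centre [-106.4  134.4]
plain [-87.8  15.8]
red [-125.2  253. ]
jar [-114.5 -117.5]
[[ 0.9 -0.3 -0. ]
 [-0.3 -0.9 -0. ]
 [ 0.   0.  -1. ]] [200.5 591.7 230.8]
```

```bash
cat >> h.py <<'E'
def go(x,y,z,yaw):
    "print the row values (tool axes) to reach a pose"
    s=read_state(); T=R.from_quat(s["ee_rot"])
    a=np.radians(yaw); M=np.array([[np.cos(a),np.sin(a),0],[np.sin(a),-np.cos(a),0],[0,0,-1]])
    d=T.inv().apply(np.array([x,y,z])-s["position"])/1000
    w=(T.inv()*R.from_matrix(M)).as_rotvec()
    print(np.round(d,4).tolist(),np.round(w,4).tolist(),"clock",round(s["clock"],2))
def bayf():
    t=np.load("bay.npy"); c,s=np.cos(t[2]),np.sin(t[2]); return t[:2],np.array([[c,s],[-s,c]]),np.degrees(t[2])
def look(roi=None,n="top"):
    m,C=cam(n); p,_=get_image(n); c,d,wh,pe,re=tube(m,C,p,20,roi); o,W,_=bayf()
    print("tube",c.round(1),"yaw",round(float(np.degrees(np.arctan2(d[0],-d[1]))),1),np.round(wh,1),"bay: c",(W@(c-o)).round(1),"plain",(W@(pe-o)).round(1),"red",(W@(re-o)).round(1)); return p
E
python3 -c "
from h import *
go(459,75,120,1.9)"
```

```text
[0.4107, 0.4062, 0.1113] [0.001, 0.0001, -0.36] clock 0.25
```

```bash
python3 -m handwheel '[[0.411,0.406,0.111,0.001,0,-0.36,0],[0.411,0.406,0.111,0.001,0,-0.36,0],[0.411,0.406,0.111,0.001,0,-0.36,0],[0.411,0.406,0.111,0.001,0,-0.36,0],[0.411,0.406,0.111,0.001,0,-0.36,0],[0.411,0.406,0.111,0.001,0,-0.36,0],[0.411,0.406,0.111,0.001,0,-0.36,0],[0.411,0.406,0.111,0.001,0,-0.36,0],[0.411,0.406,0.111,0.001,0,-0.36,0],[0.411,0.406,0.111,0.001,0,-0.36,0]]'
python3 -m handwheel '[[0.411,0.406,0.111,0,0,0,0]]' >/dev/null 2>&1 & sleep 0; kill $! 2>/dev/null; python3 -c "
from h import *
go(459,75,4,1.9)"
```

```text
clock: 1.5
position: [459.9, 72.7, 119.6]
ee_rot: [1.0, 0.015, -0.0, -0.0]
contact_force: [0.2, 0.9, -0.6]
gripper_width: 42.5
grasp_force: 0.0
[-0.0007, -0.0023, 0.1156] [-0.0004, 0.001, -0.0034] clock 1.5
```

That second background call was a slip. It was killed before running, as the clock still reads 1.5. Now descend in front of the tube.

```bash
python3 -m handwheel '[[0,-0.001,0.05,0,0,0,0],[0,-0.001,0.09,0,0,0,0],[0,-0.001,0.105,0,0,0,0],[0,-0.001,0.113,0,0,0,0],[0,-0.001,0.115,0,0,0,0],[0,-0.001,0.115,0,0,0,0]]'
python3 - <<'E'
from h import *
p=look((230,180,480,290)); cv2.imwrite("pics/w1.png",get_image("wrist")[0])
E
```

```text
clock: 2.25
position: [460.0, 76.9, 5.9]
ee_rot: [1.0, 0.017, 0.001, -0.001]
contact_force: [-0.2, -0.4, 0.9]
gripper_width: 42.6
grasp_force: 0.0
tube [500.2 155.2] yaw -0.6 [29.1 84.6] bay: c [-119.8  211.6] plain [-106.4   92.3] red [-133.3  330.8]
```

View pics/w1.png

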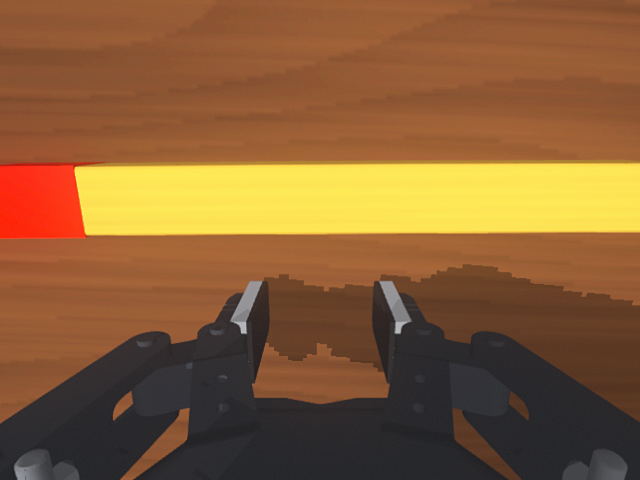

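The wrist view shows the tube flat ahead of the two fingertips, its near edge at row 236 and the tips at row 282. Push it broadside while turning.

```bash
python3 -m handwheel '[[0.01,0.001,0.001,0,0,0,0],[0.018,0.002,0.001,0,0,0,0],[0.024,0.003,0.001,0,0,0,0],[0.03,0.004,0.001,0,0,-0.02,0],[0.036,0.006,0.001,0,0,-0.05,0],[0.042,0.008,0.001,0,0,-0.08,0],[0.048,0.01,0.001,0,0,-0.11,0],[0.054,0.012,0.001,0,0,-0.14,0],[0.06,0.013,0.001,0,0,-0.17,0],[0.066,0.014,0.001,0,0,-0.19,0]]'
python3 -m handwheel '[[0.005,0,0,0,0,0,0],[0.01,0,0,0,0,0,0],[0.01,0,0,0,0,0,0]]'
python3 -m handwheel '[[-0.015,0,-0.01,0,0,0,0],[-0.05,0,-0.06,0,0,0,-1],[-0.1,-0.1,-0.12,0,0,0,-1],[-0.15,-0.2,-0.12,0,0,0,-1],[-0.15,-0.2,-0.12,0,0,0,-1],[-0.15,-0.2,-0.12,0,0,0,-1]]'
python3 - <<'E'
from h import *
p=look((230,170,480,290)); cv2.imwrite("pics/t1.png",p)
E
```

```text
clock: 3.6
position: [526.2, 64.6, 4.1]
ee_rot: [0.994, 0.112, 0.0, -0.0]
contact_force: [-1.3, 0.9, 0.1]
gripper_width: 42.8
grasp_force: 0.6
clock: 3.98
position: [536.7, 67.4, 4.4]
ee_rot: [0.994, 0.112, 0.001, -0.001]
contact_force: [-0.4, -0.3, -0.0]
gripper_width: 42.6
grasp_force: 0.0
clock: 4.72
position: [343.1, 229.7, 125.8]
ee_rot: [0.994, 0.112, 0.001, -0.002]
contact_force: [-0.1, -0.1, 0.8]
gripper_width: 0.2
grasp_force: 0.0
tube [558.6  73.4] yaw 12.4 [ 30.  242.6] bay: c [-51.8 137.5] plain [-11.8  24.3] red [-91.8 250.6]
```

View pics/t1.png

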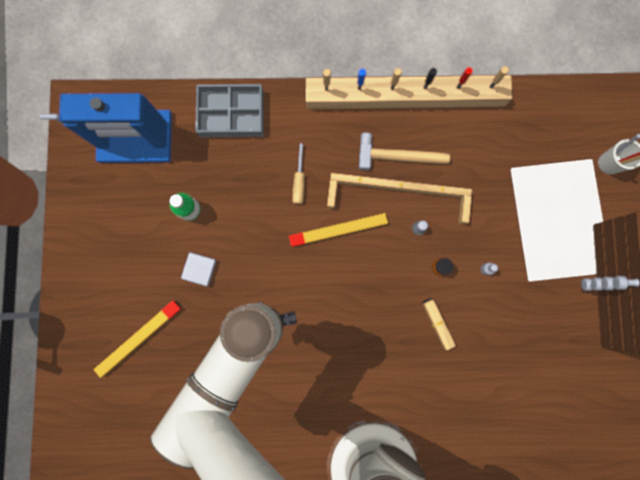

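The top view shows the tube turned as planned: red end at (296,240), plain end at (386,219), stake at (421,228), and nothing else moved. Next is the axial push from the red end.

```bash
python3 -c "
from h import *
go(523,235,60,12.4)"
```

```text
[0.1762, 0.0391, 0.0675] [-0.0053, -0.0048, 0.0121] clock 4.78
```

```bash
python3 -m handwheel '[[0.06,0.013,0.02,0,0,0,-1],[0.12,0.026,0.04,0,0,0,-1],[0.176,0.039,0.067,-0.005,-0.005,0.012,-1],[0.176,0.039,0.067,-0.005,-0.005,0.012,-1],[0.176,0.039,0.1,-0.005,-0.005,0.012,-1],[0.176,0.039,0.118,-0.005,-0.005,0.012,-1],[0.176,0.039,0.121,-0.005,-0.005,0.012,-1],[0.176,0.039,0.121,-0.005,-0.005,0.012,-1]]'
python3 -c "
from h import *
s=read_state();d=np.array([.215,-.977]);print((s['position'][:2]-[532.8,190.6])@d,(s['position'][:2]-[532.8,190.6])@[.977,.215]);go(523,235,6,12.4)
cv2.imwrite('pics/w2.png',get_image('wrist')[0])"
```

```text
clock: 5.78
position: [525.3, 230.1, 4.8]
ee_rot: [0.994, 0.106, -0.001, 0.002]
contact_force: [0.2, -0.5, 0.4]
gripper_width: 0.3
grasp_force: 0.0
-40.17211244142086 1.115241306492024
[-0.0012, -0.0053, -0.0012] [0.0035, 0.0031, -0.0044] clock 5.78
```

View pics/w2.png

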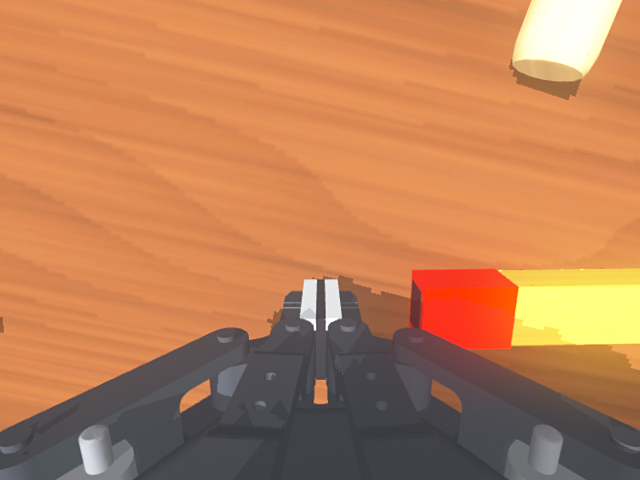

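The wrist view shows the shut fingers (cols 302–341) lined up with the red end face (col 413, rows 270–345). Push along the tube's axis.

```bash
python3 -m handwheel '[[-0.001,0.008,0,0,0,0,-1],[-0.001,0.016,0,0,0,0,-1],[-0.001,0.022,0,0,0,0,-1],[-0.001,0.028,0,0,0,0,-1],[-0.001,0.034,0,0,0,0,-1],[-0.001,0.041,0,0,0,0,-1],[-0.001,0.048,0,0,0,0,-1],[-0.001,0.055,0,0,0,0,-1],[-0.001,0.062,0,0,0,0,-1],[-0.001,0.07,0,0,0,0,-1]]'
python3 -m handwheel '[[0,0.007,0,0,0,0,-1],[0,0.014,0,0,0,0,-1],[0,0.021,0,0,0,0,-1],[0,0.028,0,0,0,0,-1],[0,0.034,0,0,0,0,-1],[0,0.04,0,0,0,0,-1],[0,0.04,0,0,0,0,-1]]'
python3 - <<'E'
from h import *
p=look((230,170,480,290)); cv2.imwrite("pics/t2.png",p)
E
```

```text
clock: 7.08
position: [539.2, 160.6, 3.8]
ee_rot: [0.994, 0.105, -0.002, 0.002]
contact_force: [-0.2, 1.2, -0.0]
gripper_width: -0.1
grasp_force: 0.9
clock: 7.95
position: [547.4, 121.2, 3.8]
ee_rot: [0.994, 0.105, -0.002, 0.003]
contact_force: [0.4, 0.1, -0.6]
gripper_width: -0.2
grasp_force: 0.0
tube [577.7 -22.1] yaw 12.2 [ 28.  220.7] bay: c [-21.1  45.2] plain [ 18.6 -68.1] red [-60.7 158.4]
```

View pics/t2.png

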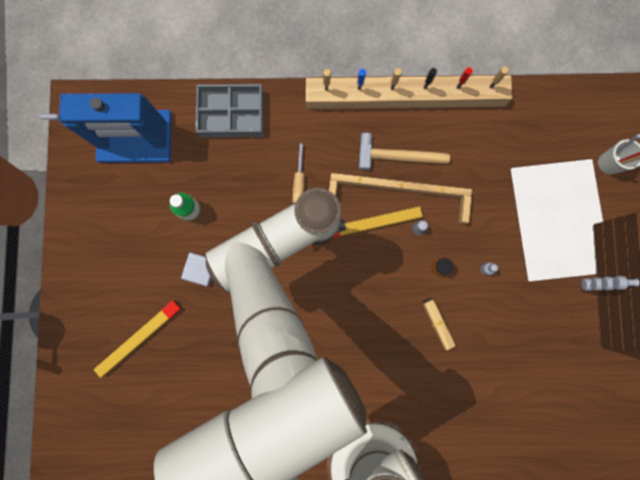

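The plain end is going in behind the stake with clearance ((422,213) against the stake at (421,228)), and its yaw is unchanged. Keep sliding.

```bash
python3 -m handwheel '[[0,0.007,0,0,0,0,-1],[0,0.014,0,0,0,0,-1],[0,0.021,0,0,0,0,-1],[0,0.028,0,0,0,0,-1],[0,0.035,0,0,0,0,-1],[0,0.042,0,0,0,0,-1],[0,0.049,0,0,0,0,-1],[0,0.054,0,0,0,0,-1],[0,0.058,0,0,0,0,-1],[0,0.058,0,0,0,0,-1]]'
python3 -m handwheel '[[0,-0.03,-0.01,0,0,0,-1],[-0.03,-0.05,-0.06,0,0,0,-0.2],[-0.1,-0.1,-0.1,0,0,0,-0.2],[-0.16,-0.14,-0.1,0,0,0,-0.2],[-0.2,-0.14,-0.1,0,0,0,-0.2],[-0.2,-0.14,-0.1,0,0,0,-0.2]]'
python3 - <<'E'
from h import *
p=look((230,170,480,290)); cv2.imwrite("pics/t3.png",p)
E
```

```text
clock: 9.25
position: [559.8, 64.9, 4.3]
ee_rot: [0.994, 0.105, -0.002, 0.002]
contact_force: [-0.1, 0.2, 0.3]
gripper_width: 0.4
grasp_force: 0.0
clock: 10.0
position: [332.1, 160.0, 104.9]
ee_rot: [0.994, 0.107, -0.002, 0.002]
contact_force: [0.4, 1.0, -0.2]
gripper_width: 34.3
grasp_force: 0.0
tube [587.7 -67.2] yaw 12.4 [ 29.7 241.8] bay: c [-5.6  1.6] plain [  34.3 -111.6] red [-45.6 114.7]
```

View pics/t3.png

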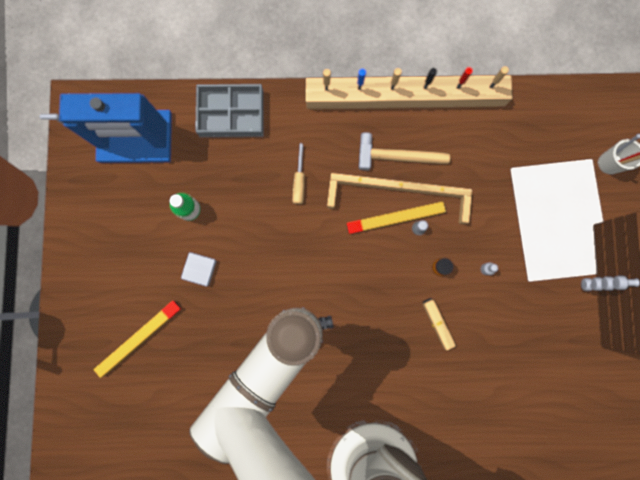

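The tube now lies behind the stake: plain end at (444,208), red end at (355,226), with tube, bay and stake positions matching the plan. Now push it in broadside from the red half, turning it flush.

```bash
python3 -c "
from h import *
go(537.7,-42.4,60,12.4)"
```

```text
[0.1576, 0.2414, 0.0453] [0.0035, 0.0044, -0.0024] clock 10.05
```

```bash
python3 -m handwheel '[[0.03,0.05,0,0,0,0,-0.2],[0.06,0.1,0,0,0,0,-0.2],[0.09,0.15,0,0,0,0,-0.2],[0.12,0.2,0.02,0,0,0,-0.2],[0.158,0.241,0.045,0.003,0.004,-0.002,-0.2],[0.158,0.241,0.06,0.003,0.004,-0.002,-0.2],[0.158,0.241,0.085,0.003,0.004,-0.002,-0.2],[0.158,0.241,0.098,0.003,0.004,-0.002,-0.2],[0.158,0.241,0.1,0.003,0.004,-0.002,-0.2],[0.158,0.241,0.1,0.003,0.004,-0.002,-0.2]]'
python3 -c "
from h import *
go(537.7,-42.4,5,12.4)"
```

```text
clock: 11.3
position: [540.3, -41.9, 5.4]
ee_rot: [0.994, 0.107, 0.0, 0.001]
contact_force: [-0.5, 0.6, 0.3]
gripper_width: 34.1
grasp_force: 0.0
[-0.0026, -0.0001, 0.0004] [0.0013, -0.0006, -0.0023] clock 11.3
```

```bash
python3 -m handwheel '[[0.008,0.001,0,0,0,0,-0.2],[0.015,0.002,0,0,0,0,-0.2],[0.021,0.003,0,0,0,0,-0.2],[0.027,0.004,0,0,0,0,-0.2],[0.033,0.005,0,0,0,0.015,-0.2],[0.039,0.005,0,0,0,0.05,-0.2],[0.045,0.005,0,0,0,0.09,-0.2],[0.051,0.005,0,0,0,0.13,-0.2],[0.057,0.006,0,0,0,0.17,-0.2],[0.057,0.006,0,0,0,0.17,-0.2]]'
python3 - <<'E'
from h import *
s=read_state();o,W,a=bayf();print(W@(s["position"][:2]-o),a)
look((230,160,480,290)); look((150,200,400,300),"scene")
go(*(o+np.array([27,43])@W),5,a)
E
```

```text
clock: 12.55
position: [598.0, -35.9, 4.7]
ee_rot: [1.0, 0.022, 0.001, 0.001]
contact_force: [-0.4, 0.5, -0.3]
gripper_width: 34.4
grasp_force: 0.0
[ 0.71859596 33.9356854 ] -7.0632731319424105Traceback (most recent call last):
  File "<stdin>", line 3, in <module>
  File "h.py", line 48, in look
    m,C=cam(n); p,_=get_image(n); c,d,wh,pe,re=tube(m,C,p,20,roi); o,W,_=bayf()
                                               ~~~~^^^^^^^^^^^^^^
  File "h.py", line 33, in tube
    rm=(r>0)&mk; rc=plane(m,C,np.argwhere(rm)[:,::-1],zt)[:,:2].mean(0)
                    ~~~~~^^^^^^^^^^^^^^^^^^^^^^^^^^^^^^^^
  File "h.py", line 16, in plane
    r=rays(m,C,uv); return C[:3,3]+r*((z-C[2,3])/r[:,2])[:,None]
  File "h.py", line 13, in rays
    p=cv2.undistortPoints(np.array(uv,float).reshape(-1,1,2),m["K"],m["dist"])[:,0]
      ~~~~~~~~~~~~~~~~~~~^^^^^^^^^^^^^^^^^^^^^^^^^^^^^^^^^^^^^^^^^^^^^^^^^^^^^
cv2.error: OpenCV(4.12.0) /io/opencv/modules/calib3d/src/undistort.dispatch.cpp:347: error: (-215:Assertion failed) CV_IS_MAT(_src) && CV_IS_MAT(_dst) && (_src->rows == 1 || _src->cols == 1) && (_dst->rows == 1 || _dst->cols == 1) && _src->cols + _src->rows - 1 == _dst->rows + _dst->cols - 1 && (CV_MAT_TYPE(_src->type) == CV_32FC2 || CV_MAT_TYPE(_src->type) == CV_64FC2) && (CV_MAT_TYPE(_dst->type) == CV_32FC2 || CV_MAT_TYPE(_dst->type) == CV_64FC2) in function 'cvUndistortPointsInternal'
```

```bash
python3 - <<'E'
from h import *
o,W,a=bayf(); go(*(o+np.array([25,42])@W),5,a)
cv2.imwrite("pics/w4.png",get_image("wrist")[0])
E
```

```text
[0.0256, -0.0039, -0.0002] [0.001, -0.0012, 0.1667] clock 12.6
```

View pics/w4.png

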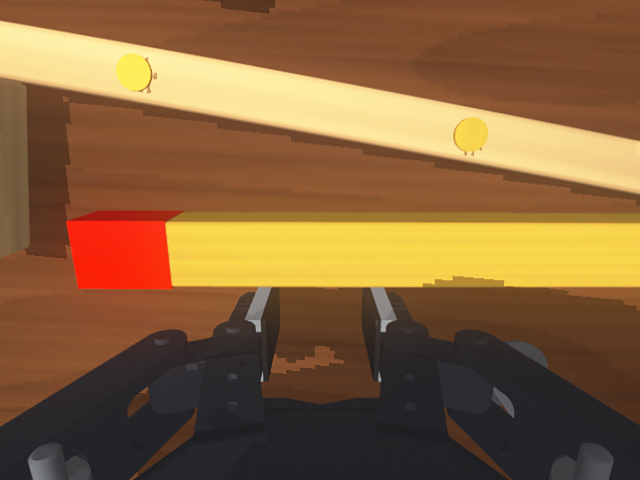

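The wrist view shows the tube flat against both fingertips (row 288), turning towards the back wall. Its red end (col 70) is clear of the +y end wall (col 28).

```bash
python3 -m handwheel '[[0.004,-0.001,0,0,0,0.03,-0.2],[0.008,-0.001,0,0,0,0.06,-0.2],[0.012,-0.002,0,0,0,0.09,-0.2],[0.016,-0.002,0,0,0,0.12,-0.2],[0.02,-0.003,0,0,0,0.145,-0.2],[0.024,-0.004,0,0,0,0.167,-0.2],[0.026,-0.004,0,0,0,0.167,-0.2],[0.026,-0.004,0,0,0,0.167,-0.2]]'
python3 -m handwheel '[[0.001,0,0,0,0,0,-0.2],[0.002,0,0,0,0,0,-0.2],[0.003,0,0,0,0,0,-0.2],[0.003,0,0,0,0,0,-0.2]]'
python3 - <<'E'
from h import *
s=read_state();o,W,a=bayf();print(W@(s["position"][:2]-o))
E
```

```text
clock: 13.65
position: [622.9, -30.9, 4.7]
ee_rot: [0.998, -0.062, 0.0, 0.0]
contact_force: [-0.7, 0.2, 0.6]
gripper_width: 33.8
grasp_force: 0.2
clock: 14.15
position: [625.6, -31.4, 4.7]
ee_rot: [0.998, -0.062, -0.0, 0.001]
contact_force: [-1.3, -0.1, -0.0]
gripper_width: 34.4
grasp_force: 0.6
[27.58555625 41.75986029]
```

```bash
python3 -m handwheel '[[0.001,0,0,0,0,0,-0.2],[0.002,0,0,0,0,0,-0.2],[0.002,0,0,0,0,0,-0.2]]'; python3 -m handwheel '[[0.001,0,0,0,0,0,-0.2],[0.002,0,0,0,0,0,-0.2],[0.002,0,0,0,0,0,-0.2]]'
python3 - <<'E'
from h import *
s=read_state();o,W,a=bayf();print(W@(s["position"][:2]-o)); cv2.imwrite("pics/w5.png",get_image("wrist")[0])
E
```

```text
clock: 14.52
position: [627.6, -31.6, 4.7]
ee_rot: [0.998, -0.062, -0.0, 0.001]
contact_force: [-0.9, 0.1, 0.7]
gripper_width: 34.1
grasp_force: 0.7
clock: 14.9
position: [627.7, -31.7, 4.7]
ee_rot: [0.998, -0.062, -0.002, 0.001]
contact_force: [-5.5, 2.3, 4.4]
gripper_width: 34.4
grasp_force: 3.2
[29.64977381 41.73989295]
```

View pics/w5.png

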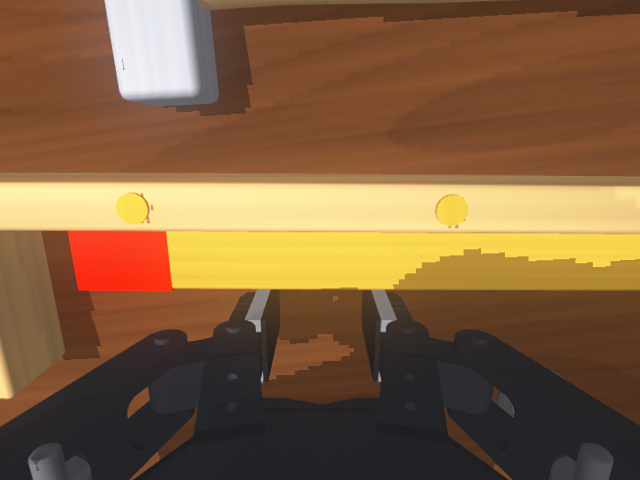

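Contact force has risen and the wrist view shows the tube parallel to and against the back wall, with no gap at row 232. Retreat and check.

```bash
python3 -m handwheel '[[-0.015,0,0,0,0,0,-0.2],[-0.03,0,-0.02,0,0,0,-0.2],[-0.06,0,-0.07,0,0,0,-0.2],[-0.12,-0.04,-0.1,0,0,0,-0.2],[-0.18,-0.09,-0.1,0,0,0,-0.2],[-0.24,-0.14,-0.1,0,0,0,-0.2],[-0.28,-0.18,-0.1,0,0,0,-0.2],[-0.28,-0.18,-0.1,0,0,0,-0.2]]'
python3 - <<'E'
from h import *
p=look((335,175,470,235)); cv2.imwrite("pics/t5.png",p)
m,C,p,X=cloud("top"); o,W,a=bayf()
S=X[175:235,335:470].reshape(-1,3); B=(S[:,:2]-o)@W.T
k=(S[:,2]>14)&(S[:,2]<26)&(abs(B[:,1])<150)&(B[:,0]>0)&(B[:,0]<62)
print("z",np.median(S[k,2]))
for lo,hi in((-110,-60),(60,110)):
    q=k&(B[:,1]>lo)&(B[:,1]<hi); print(lo,hi,q.sum(),np.percentile(B[q,0],[2,50,98]))
E
```

```text
clock: 15.95
position: [373.4, 183.9, 105.4]
ee_rot: [0.998, -0.061, 0.001, -0.001]
contact_force: [-0.1, 0.8, 0.5]
gripper_width: 34.4
grasp_force: 0.0
tube [653.1 -68.1] yaw -7.2 [ 43.3 243.6] bay: c [59.4  8.8] plain [  59.1 -111.2] red [ 59.7 128.8]
z 20.117596839786074
-110 -60 187 [39.37535706 50.21860735 61.67893668]
60 110 183 [40.17290401 50.5862983  61.24129289]
```

View pics/t5.png

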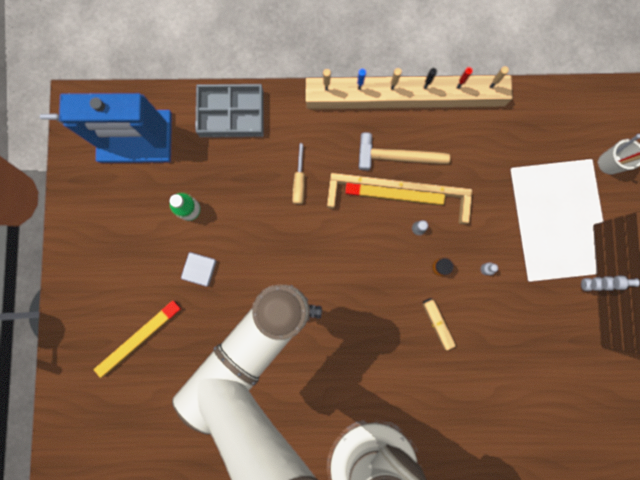

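The top view shows the tube flush along the back wall, with its red end at (352,188) and plain end at (444,199). Its front edge is at 39–40 mm at both ends, and the bystanders are where they started. I'm handing in.

```bash
python3 -c "
from bench import *
print(job_done())"
```

```text
the job is handed in; nothing more can be done
None
```

The tube was pushed in behind the stake and now lies flat and flush along the bay's back wall (centre about 52 mm deep, 9 mm off the middle); no bystander appears to have moved, and the job was handed in at about 16 s with no verdict returned.

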